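# Hold the indicator dropper over the open flask

## Robot

A 7-joint arm with a two-finger parallel gripper is mounted at the origin on the work surface. World frame = base frame: x ahead of the robot, y to its left, z up, the work surface at z = 0. Lengths are in mm, angles in degrees, forces in N, time in s.
With the tool pointing down it reaches from about 400 to 850 mm from the base axis. Payload 4.5 kg.
Tool frame: the origin (TCP) lies at the very end of the fingers, on their centre line; the grasp point (between the pads) lies 19 mm behind it; x points along the fingers, y is the direction in which the jaws open and shut, and the axes are right-handed (so a half turn about x gives the same grasp; the last joint's range is limited). The gripper opens to 88 mm and grips with 3 to 60 N. Pads are 18 mm wide; open, the fingers measure 123 mm over their backs; the gripper's body (75 mm by 187 mm) begins 45 mm behind the grasp point.
Start: joints at [66.566, 39.483, -11.15, 89.685, 9.013, 51.709, -12.324], TCP at [267.825, -564.733, 238.743] pointing down, gripper open.
Joint ranges: [-172.22, 172.22], [-26.19, 119.32], [-84.43, 86.54], [7.71, 146.69], [-57.33, 237.33], [2.42, 119.75], [-152.13, 152.13]. Speed limits (degrees/s): [147.25, 147.25, 180, 180, 180, 180, 180].

## Interface

Orientations are given as [roll, pitch, yaw] about the fixed x, y, z axes, in that order (R = Rz(yaw) Ry(pitch) Rx(roll)).
In Python, from rig import robot gives the robot as it stands.
- The arm moves only by the tool jog_arm, never from a script. Its argument "motion" is a list of rows, each an object with "translation": the shift along the tool's x, y, z in m, a list of three; "turn": the turn, a rotation vector about the tool's x, y, z in degrees, a list of three. A call has 1 to 8 rows; each row is the pose to reach, as a shift and turn from the pose measured when the call began, along the tool's axes at that moment; what a row does not reach only later rows make up. A row lasts 1/12 s, in which the tool goes at most 41.7 mm and 7.16 degrees, less where a joint would pass 70% of its speed; a pose out of reach is approached as far as the arm can. A call with a gripper value outside its range is refused whole. "gripper" is the opening in per cent of the stroke, from 0 (shut) to 100 (fully open), set as the call begins (left out, the last holds). The fingers move at their own pace and stop on an object; "squeeze" is the grip in N (left out, the last holds). Time passes only in rows, so rows that repeat a pose let the fingers close. It gives the time, the measured TCP pose, the force and the opening at its end, in the units of the state.
- robot.get_obs(): the state, without advancing time (a new reading comes with each control period).
- robot.read_camera(name): name is "scene" or "top"; returns a dict with "frame" (400x640x3 uint8, red, green, blue), "intrinsics" (3x3 intrinsics, pixels), "position" and "rotation" of the camera in the world. Camera axes: x right, y down, z forward; pixel columns grow to the right and rows downward; lengths in mm; the calibration is good to about 2 mm. A picture is of the moment at which its call begins. There is no depth.
- robot.sign_off(): hands the job in, once; it reports no verdict.
The state is a dict: "clock": time; "q": joint angles; "qvel": joint speeds; "effort": joint torques, N m; "eef_pos": TCP position; "tool_rot": TCP orientation; "ft_force": force on the tool from outside, world axes, zero at the start; "moment": the same for the moment, N m; "finger_gap": finger opening in mm.
Only numpy, scipy, OpenCV 4.12 (cv2) and the standard library are available. Lean on these libraries where they do the work, as an engineer would, in place of code of your own. Each camera call takes 0.05 s, during which the arm holds its last target.

## Task

Two of the three conical flasks on the stirrer have had their indicator and are stoppered; the flask left open is next. Lift the dropper straight up out of the amber dropping bottle (it only stands in the neck), carry it upright over the row of reagent bottles and hold it still with its tip about a centimetre above the middle of the open flask's mouth, not letting the dropper touch the flasks, stoppers, reagent bottles, jar, stirrer or bench on the way. Finish while still holding it there ready to drip, with the dropping bottle, flasks, stoppers, reagent bottles and jar left standing where they were.

Things in the scene. Friction and masses are not known exactly. Their poses are not given: they have to be found in the camera images.
- dropper: Push-in dropper standing in the amber bottle. Origin at its tip, z up along the glass tube (7 mm thick, 3 mm in the lowest 20 mm). From 80 to 90 mm above the tip a 10 mm plug, loose in the bottle neck; from 90 to 110 mm the black knurled cap, 25 mm across; from 110 to 138 mm a red rubber teat, 13 to 17 mm thick. About 25 g. The tip must rise 90 mm to clear the bottle. Round: any grasp yaw will do
- dropper_cap (a point): Middle of the dropper's black cap, on its axis, 100 mm above the tip: the place to grip
- bottle: Amber glass dropping bottle, white label with a red band, loose, about 140 g: 50 mm in diameter up to 60 mm, shoulder from 60 to 77 mm, neck 19 mm in diameter (13 mm bore) up to its rim at 105 mm, on which the dropper's cap rests. Origin at the centre of its underside, z up. At the start the tip of the dropper is 15 mm above the origin
- flask_a: Clear glass conical flask A, one of three alike, loose on the stirrer (about 120 g): 64 mm across the base, 105 mm tall, neck 32 mm across (35 mm at the rim). Origin at the centre of its underside, z up
- flask_b: Clear glass conical flask B, one of three alike, loose on the stirrer (about 120 g): 64 mm across the base, 105 mm tall, neck 32 mm across (35 mm at the rim). Origin at the centre of its underside, z up
- flask_c: Clear glass conical flask C, one of three alike, loose on the stirrer (about 120 g): 64 mm across the base, 105 mm tall, neck 32 mm across (35 mm at the rim). Origin at the centre of its underside, z up
- flask_a_mouth (a point): Centre of the mouth of flask A, level with its rim, 105 mm above its base; the opening is 27 mm across
- flask_b_mouth (a point): Centre of the mouth of flask B, level with its rim, 105 mm above its base; the opening is 27 mm across
- flask_c_mouth (a point): Centre of the mouth of flask C, level with its rim, 105 mm above its base; the opening is 27 mm across
- stopper_1: Blue flanged stopper, 37 mm across, seated in the neck of one of the three flasks (which one differs from start to start). Origin on its axis at the underside of the flange, that is at the centre of that flask's mouth; it stands 21 mm above the rim and 20 mm of plug reach down into the neck
- stopper_2: Blue flanged stopper, 37 mm across, seated in the neck of one of the three flasks (which one differs from start to start). Origin on its axis at the underside of the flange, that is at the centre of that flask's mouth; it stands 21 mm above the rim and 20 mm of plug reach down into the neck
- stirrer: Three-place magnetic stirrer, fixed: grey box with white top, 130 x 340 x 45 mm, knobs on its long front side (-x of its own frame). Origin at the centre of its underside, z up; its long side runs along its own y. The three flasks stand in a row on its top, 45 mm above the bench, about 105 mm apart
- reagent_blue_cap: Bystander: clear reagent bottle with blue cap, 70 mm in diameter, 138 mm tall. Origin at the centre of its underside. One of a row of three bottles between the dropping bottle and the stirrer
- reagent_amber: Bystander: amber reagent bottle with black cap, 66 mm in diameter, 150 mm tall. Origin at the centre of its underside. One of the row of three
- reagent_white: Bystander: white plastic bottle with red cap, 64 mm in diameter, 145 mm tall. Origin at the centre of its underside. One of the row of three
- sample_jar: Bystander: white sample jar with green cap, 54 mm in diameter, 70 mm tall. Origin at the centre of its underside
Not all that is in view belongs to the job. Leave any purple look-alike of the flask_a alone.

How it is judged:
By the outcome, as a careful person would: the job done as asked, in the order asked, and still so for the second after the job is handed in, while the arm keeps its last pose, push and grip.
It also fails if it takes over 42 s, if anything falls off the work surface, if the arm or the gripper's body presses on something with over 40 N, if the wrist force passes 120 N, or if a joint passes its speed limit or range.

## Working session

There is one attempt and no reset: what is moved stays moved. The work goes in short steps, Python scripts to look and compute and a tool call to move; the robot and the scene stay as the last step left them, time stands still between calls to the robot, and variables do not carry over. Pictures are saved under pics/ and viewed, and the job is handed in when it is done.

Besides the shell and the picture viewer there is one more tool, called after "Call:" as name(argument=value, ...) on one line, values as JSON. jog_arm: Moves the arm, as the interface text tells. Its arguments: {"type":"object","properties":{"motion":{"type":"array"},"gripper":{"type":"number"},"squeeze":{"type":"number"}},"required":["motion"]}

```bash
ls; mkdir -p pics
python3 - <<'E'
from rig import robot
import cv2,json
o=robot.get_obs();print(o)
for n in("scene","top"):
    c=robot.read_camera(n);cv2.imwrite(f"pics/{n}0.png",c["frame"][:,:,::-1]);print(n,c["intrinsics"],c["position"],c["rotation"])
E
```

```text
pics
{'clock': 0.0, 'q': array([ 66.56637271,  39.53210777, -11.14563548,  89.745129  ,
         9.01366729,  51.70730461, -12.32368968]), 'qvel': array([ 0.05817392,  0.00895603, -0.05104174, -0.04524628, -0.04313914,
        0.01083751,  0.05963268]), 'effort': array([-6.47214874e-04, -5.27564228e+01, -1.26708124e+00, -1.53428292e+01,
       -5.26438805e-02,  6.60439662e-03,  2.01096427e-04]), 'eef_pos': array([ 267.48410806, -564.18040807,  237.9208919 ]), 'tool_rot': array([-85.76175414,  89.89748681, 119.61523393]), 'ft_force': array([ 0.16868191,  0.19835656, -0.18635911]), 'moment': array([-0.00231728, -0.02934008,  0.00623003]), 'finger_gap': 87.98048650697099}
scene [[379.11340869   0.         315.47810912]
 [  0.         379.11340869 193.16665581]
 [  0.           0.           1.        ]] [1056.77233657 -667.93245789  775.16929385] [-129.77413243    0.71654644   43.76217186]
top [[375.40765736   0.         315.65967428]
 [  0.         375.40765736 200.61342324]
 [  0.           0.           1.        ]] [ 379.13454331  -55.77937804 1017.82114609] [-171.85056678   -1.86194269  -89.19022291]
```

View pics/scene0.png

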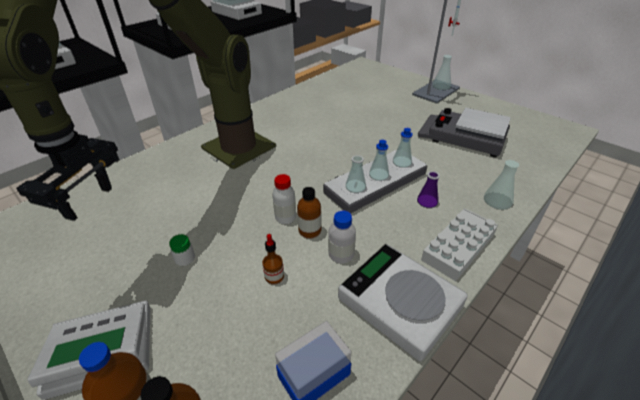

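View pics/top0.png

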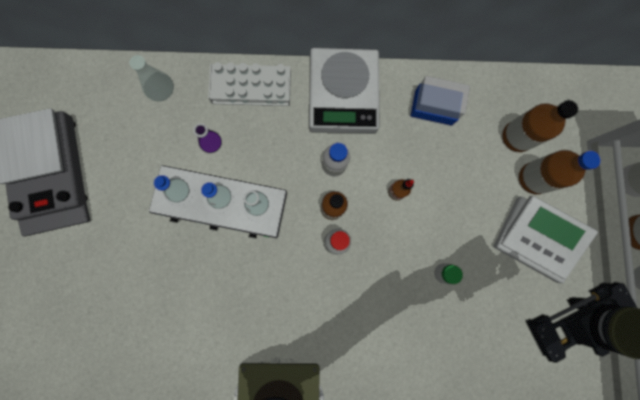

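The dropping bottle is at scene (272,262) and top (402,188). The open flask is the one nearest the reagents, at scene (357,173) and top (257,203). The other two have blue stoppers.

Possible look-alikes:
- **For the dropper:** amber reagent bottle (309,212), red-capped white bottle (283,198), and large amber bottles (110,375).
- **For the open flask:** stoppered flasks (380,160) and (403,145), purple flask (429,190), large flask (503,185), and burette flask (443,70).

I'll check both choices in close crops.

Run:
```python
import cv2,numpy as np
s=cv2.imread("pics/scene0.png");t=cv2.imread("pics/top0.png")
r=lambda im,x,y,w,h:cv2.resize(im[y:y+h,x:x+w],(400,300),interpolation=cv2.INTER_CUBIC)
A=np.hstack([r(s,240,225,80,60),r(s,320,120,100,75)]);B=np.hstack([r(t,370,160,64,48),r(t,220,165,80,60)])
cv2.imwrite("pics/crop0.png",np.vstack([A,B]))
```

```text
(no output)
```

View pics/crop0.png

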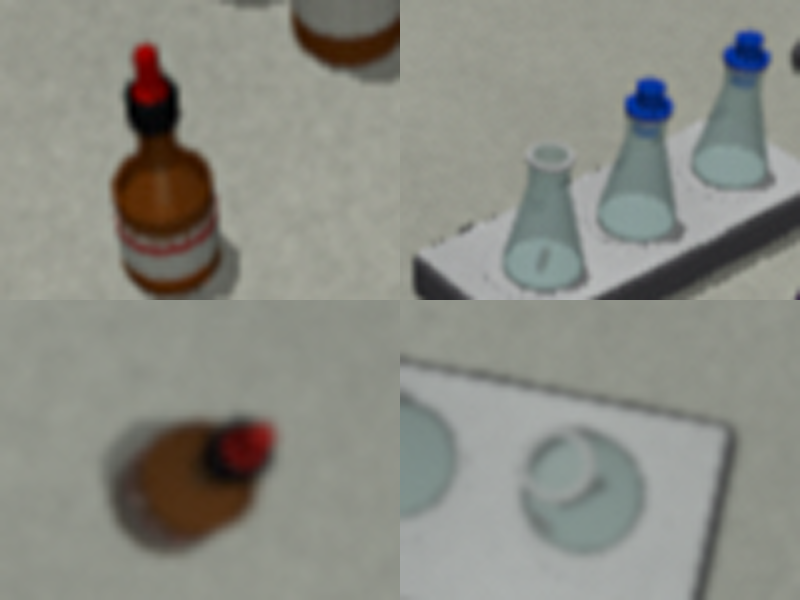

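The crops confirm both: red teat, black cap and a red band on the label for the dropper, and an open rim on the flask. Next I'll measure them.

```bash
cat > h.py <<'E'
import numpy as np,cv2
from scipy.spatial.transform import Rotation as R
def cam(c):
    return c["intrinsics"],np.array(c["position"]),R.from_euler('xyz',c["rotation"],degrees=True).as_matrix()
def ray(C,uv):
    K,p,M=C; d=M@np.linalg.solve(K,[uv[0],uv[1],1.]); return p,d/np.linalg.norm(d)
def plane(C,uv,z):
    p,d=ray(C,uv); return p+d*(z-p[2])/d[2]
def tri(a,b):
    (p,d),(q,e)=a,b
    s,t=np.linalg.lstsq(np.c_[d,-e],q-p,rcond=None)[0]
    x,y=p+s*d,q+t*e; return (x+y)/2,np.linalg.norm(x-y)
def proj(C,X):
    K,p,M=C; v=K@(M.T@(np.array(X)-p)); return v[:2]/v[2]
E
python3 - <<'E'
from h import *
from rig import robot
cs={n:robot.read_camera(n) for n in("scene","top")}
S,T=cam(cs["scene"]),cam(cs["top"])
def cen(n,box,f):
    x,y,w,h=box;im=cs[n]["frame"][y:y+h,x:x+w].astype(int);m=f(im[...,0],im[...,1],im[...,2])
    nn,l,st,c=cv2.connectedComponentsWithStats(m.astype(np.uint8));i=1+np.argmax(st[1:,4]);return c[i]+[x,y],st[i]
red=lambda r,g,b:(r>110)&(g<50)&(b<60)
blk=lambda r,g,b:(r<60)&(g<40)&(b<40)
for nm,f in(("teat",red),("cap",blk)):
    a,sa=cen("scene",(255,225,35,50),f);b,sb=cen("top",(385,170,40,35),f)
    print(nm,a,sa,b,sb,tri(ray(S,a),ray(T,b)))
for z in(115,):
    print("cap man",plane(S,(269.9,245.1),z),plane(T,(407.6,183.6),z))
print("rim man",tri(ray(S,(357.3,158.9)),ray(T,(251.6,197.6))),plane(S,(357.3,158.9),150),plane(T,(251.6,197.6),150))
# caps of others
for nm,bx,by,f,z in(("blue",(330,205,30,30),(325,138,28,26),lambda r,g,b:(b>100)&(r<70),138),("amb",(298,183,22,18),(328,190,22,22),lambda r,g,b:(r<45)&(g<45)&(b<45),150),("redw",(270,170,28,20),(325,228,30,25),lambda r,g,b:(r>110)&(g<60),145),("jar",(165,230,30,24),(438,260,30,28),lambda r,g,b:(g>60)&(r<50),70)):
    a,_=cen("scene",bx,f);b,_=cen("top",by,f);print(nm,a,b,tri(ray(S,a),ray(T,b)))
E
```

```text
teat [268.38461538 235.61538462] [12  9  4  4 13] [411.4 181.2] [26 10  2  3  5] (array([ 555.04472819, -310.4884874 ,  146.31709144]), np.float64(1.217009612757785))
cap [271.12295082 251.36885246] [  9  16  17  21 122] [404.55932203 185.45762712] [16 10 10 10 59] (array([ 555.00611292, -308.77444055,   91.04443277]), np.float64(0.8730911219830515))
cap man [ 555.50550457 -310.81246761  115.        ] [ 555.54096603 -309.55809577  115.        ]
rim man (array([509.04959505,  67.80937959, 145.4980653 ]), np.float64(0.6639418180528806)) [513.13737718  62.85376068 150.        ] [508.13945492  66.9344501  150.        ]
blue [342.74090909 217.89090909] [337.86122449 151.58367347] (array([ 628.98189836, -135.51212841,  128.57937638]), np.float64(0.12925289555787506))
amb [308.35714286 193.97857143] [336.20779221 200.68181818] (array([ 506.74434019, -131.95359113,  133.79835343]), np.float64(0.5872307397116958))
redw [281.97391304 178.92173913] [339.54372624 240.0608365 ] (array([ 413.12148606, -139.97476496,  139.38304288]), np.float64(0.8487191457072855))
jar [178.84897959 243.29387755] [452.49637681 274.07608696] (array([ 335.08154877, -435.90144486,   56.98058328]), np.float64(0.8052850991773244))
```

```bash
cat >> h.py <<'E'
def delta(o,target):
    M=R.from_euler('xyz',o["tool_rot"],degrees=True)
    down=M.as_matrix()
    # turn that makes tool x point exactly down
    x=down[:,0]; ax=np.cross(x,[0,0,-1]); 
    return M.inv().apply(np.array(target)-o["eef_pos"]),np.degrees(M.inv().apply(ax))
E
python3 - <<'E'
from h import *
from rig import robot
o=robot.get_obs();print(R.from_euler('xyz',o["tool_rot"],degrees=True).as_matrix().round(4))
d=delta(o,(555,-310,200));print(d)
E
```

```text
[[-5.000e-04  4.285e-01 -9.035e-01]
 [ 9.000e-04 -9.035e-01 -4.285e-01]
 [-1.000e+00 -1.100e-03  1.000e-04]]
(array([  38.30709986, -106.68635983, -368.69853171]), array([2.05255525e-21, 5.84698123e-03, 6.07981539e-02]))
```

Call:
jog_arm(motion=[{"translation": [0.0, -0.006, -0.02], "turn": [0, 0, 0]}, {"translation": [0.0, -0.017, -0.06], "turn": [0, 0, 0]}, {"translation": [0.0, -0.029, -0.1], "turn": [0, 0, 0]}, {"translation": [0.0, -0.04, -0.14], "turn": [0, 0, 0]}, {"translation": [0.0, -0.052, -0.18], "turn": [0, 0, 0]}, {"translation": [0.0, -0.064, -0.22], "turn": [0, 0, 0]}, {"translation": [0.0, -0.073, -0.25], "turn": [0, 0, 0]}, {"translation": [0.0, -0.081, -0.28], "turn": [0, 0, 0]}], gripper=100, squeeze=15)

```text
clock: 0.87
eef_pos: [487.5, -368.8, 238.2]
tool_rot: [-96.6, 89.9, 108.8]
ft_force: [0.3, -1.5, 0.5]
finger_gap: 88.2
```

Run:
```python
from h import *
from rig import robot
o=robot.get_obs();print(o["clock"],o["eef_pos"],o["tool_rot"],delta(o,(555,-310,200)))
```

```text
0.8667 [ 487.49521806 -368.84207946  238.1987336 ] [-96.64356245  89.89557314 108.84488332] (array([ 38.26042577, -23.99662306, -86.24807853]), array([ 2.38342488e-21, -1.20813865e-02,  1.03725590e-01]))
```

Call:
jog_arm(motion=[{"translation": [0.005, -0.008, -0.03], "turn": [0, 0, 0]}, {"translation": [0.015, -0.016, -0.06], "turn": [0, 0, 0]}, {"translation": [0.03, -0.022, -0.08], "turn": [0, 0, 0.1]}, {"translation": [0.038, -0.024, -0.0862], "turn": [0, 0, 0.1]}, {"translation": [0.038, -0.024, -0.0862], "turn": [0, 0, 0.1]}, {"translation": [0.038, -0.024, -0.0862], "turn": [0, 0, 0.1]}])

```text
clock: 1.37
eef_pos: [553.5, -311.2, 199.8]
tool_rot: [-15.2, 89.9, -169.8]
ft_force: [0.1, 0.1, 0.2]
finger_gap: 88.6
```

Run:
```python
from h import *
from rig import robot
cs={n:robot.read_camera(n) for n in("scene","top")}
cv2.imwrite("pics/s1.png",cv2.resize(cs["scene"]["frame"][150:300,180:380,::-1],(800,600)))
o=robot.get_obs();print(o["clock"],o["eef_pos"],o["tool_rot"],delta(o,(555,-310,98)))
```

```text
1.4667 [ 553.41527629 -312.69563681  200.85908166] [  51.14003593   89.89414102 -103.57135024] (array([102.85337769,  -1.90832522,  -2.70360505]), array([ 2.16677700e-21,  6.64179082e-02, -8.24304093e-02]))
```

View pics/s1.png

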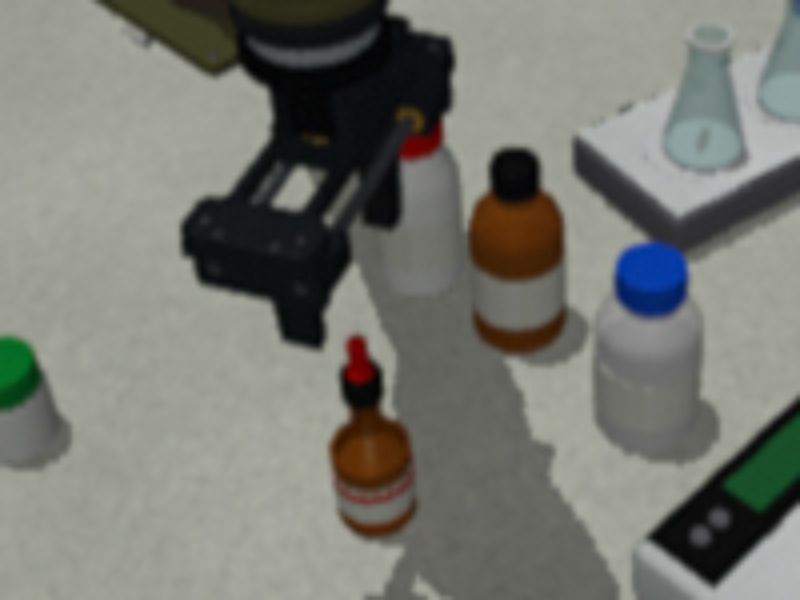

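The jaws straddle the red teat (crop (357,345)), so I'll descend part way and check again.

Call:
jog_arm(motion=[{"translation": [0.01, -0.002, -0.0025], "turn": [0, 0, 0]}, {"translation": [0.025, -0.002, -0.0025], "turn": [0, 0, 0]}, {"translation": [0.035, -0.002, -0.0025], "turn": [0, 0, 0]}, {"translation": [0.04, -0.002, -0.0025], "turn": [0, 0, 0]}, {"translation": [0.04, -0.002, -0.0025], "turn": [0, 0, 0]}])

```text
clock: 1.88
eef_pos: [553.5, -310.1, 159.5]
tool_rot: [-9.5, 89.8, -164.3]
ft_force: [-0.6, -0.3, -0.0]
finger_gap: 88.3
```

Run:
```python
from h import *
from rig import robot
cs={n:robot.read_camera(n) for n in("scene","top")}
cv2.imwrite("pics/s2.png",np.hstack([cv2.resize(cs["scene"]["frame"][180:280,220:320,::-1],(400,400)),cv2.resize(cs["top"]["frame"][135:235,360:460,::-1],(400,400))]))
o=robot.get_obs();print(o["clock"],o["eef_pos"],o["tool_rot"],delta(o,(555,-310,98)));print(R.from_euler('xyz',o["tool_rot"],degrees=True).as_matrix().round(3))
for n in cs: print(proj(cam(cs[n]),o["eef_pos"]),proj(cam(cs[n]),[555,-310,153]))
```

```text
1.9833 [ 554.70371082 -310.22737091  160.93955005] [  51.57224048   89.88525027 -103.16600296] (array([62.93884527, -0.17793252, -0.44333074]), array([-6.40249905e-23,  7.13200536e-02, -8.98940083e-02]))
[[-0.     0.427 -0.904]
 [-0.002 -0.904 -0.427]
 [-1.     0.002  0.001]]
[268.05074652 230.97942704] [268.53392786 233.44484807]
[413.2733525  180.30311413] [412.20301043 180.83319031]
```

View pics/s2.png

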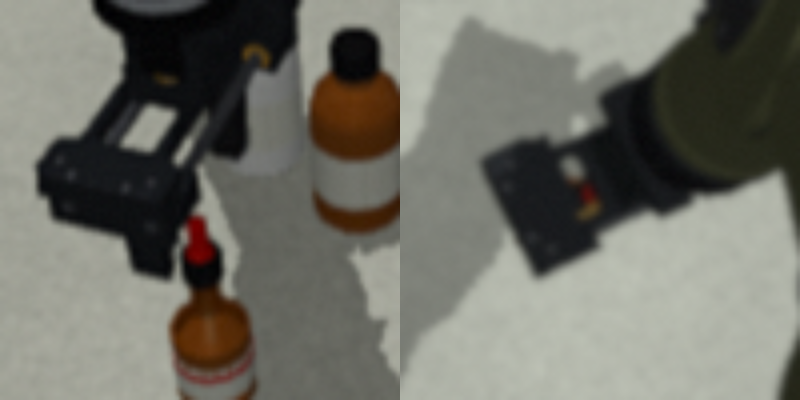

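The scene crop shows the teat at (197,225), between the fingers. It projects where the measurement says it should, so I'll descend.

Call:
jog_arm(motion=[{"translation": [0.01, 0, 0], "turn": [0, 0, 0]}, {"translation": [0.022, 0, 0], "turn": [0, 0, 0]}, {"translation": [0.034, 0, 0], "turn": [0, 0, 0]}, {"translation": [0.046, 0, 0], "turn": [0, 0, 0]}, {"translation": [0.056, 0, 0], "turn": [0, 0, 0]}, {"translation": [0.062, 0, 0], "turn": [0, 0, 0]}, {"translation": [0.062, 0, 0], "turn": [0, 0, 0]}, {"translation": [0.062, 0, 0], "turn": [0, 0, 0]}])

```text
clock: 2.65
eef_pos: [554.6, -310.3, 98.5]
tool_rot: [31.8, 89.9, -122.9]
ft_force: [-0.4, 0.1, 0.3]
finger_gap: 88.4
```

Run:
```python
from h import *
from rig import robot
cs={n:robot.read_camera(n) for n in("scene","top")}
cv2.imwrite("pics/s3.png",np.hstack([cv2.resize(cs["scene"]["frame"][200:300,220:320,::-1],(400,400)),cv2.resize(cs["top"]["frame"][135:235,360:460,::-1],(400,400))]))
o=robot.get_obs();print(o["clock"],o["eef_pos"],o["ft_force"],delta(o,(555,-310,98)))
```

```text
2.75 [ 555.17424477 -310.54516998   99.39287884] [-0.04279053  1.285176    0.46163743] (array([ 1.39146407, -0.57076299, -0.07576506]), array([ 1.34021167e-21,  2.82444632e-02, -1.38697495e-01]))
```

View pics/s3.png

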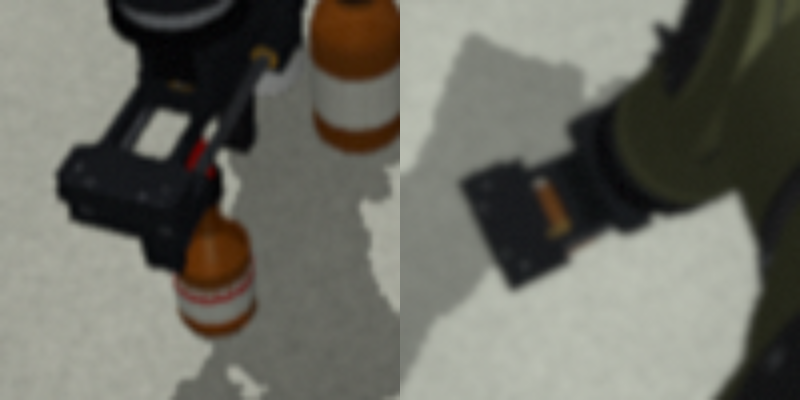

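Call:
jog_arm(motion=[{"translation": [0.001, 0, 0], "turn": [0, 0, 0]}, {"translation": [0.001, 0, 0], "turn": [0, 0, 0]}, {"translation": [0.001, 0, 0], "turn": [0, 0, 0]}, {"translation": [0.001, 0, 0], "turn": [0, 0, 0]}, {"translation": [0.001, 0, 0], "turn": [0, 0, 0]}, {"translation": [0.001, 0, 0], "turn": [0, 0, 0]}, {"translation": [0.001, 0, 0], "turn": [0, 0, 0]}, {"translation": [0.001, 0, 0], "turn": [0, 0, 0]}], gripper=0, squeeze=15)

```text
clock: 3.42
eef_pos: [555.2, -310.6, 98.4]
tool_rot: [78.4, 89.9, -76.3]
ft_force: [0.1, -0.6, 0.6]
finger_gap: 36.7
```

Call:
jog_arm(motion=[{"translation": [0, 0, 0], "turn": [0, 0, 0]}, {"translation": [0, 0, 0], "turn": [0, 0, 0]}, {"translation": [0, 0, 0], "turn": [0, 0, 0]}])

```text
clock: 3.67
eef_pos: [555.2, -310.5, 98.4]
tool_rot: [78.1, 89.9, -76.7]
ft_force: [-0.9, -0.2, 0.1]
finger_gap: 24.1
```

Run:
```python
from h import *
from rig import robot
cs={n:robot.read_camera(n) for n in("scene","top")}
cv2.imwrite("pics/s4.png",np.hstack([cv2.resize(cs["scene"]["frame"][200:300,220:320,::-1],(400,400)),cv2.resize(cs["top"]["frame"][135:235,360:460,::-1],(400,400))]))
o=robot.get_obs();print(o["clock"],o["eef_pos"],o["ft_force"],o["finger_gap"],delta(o,(555,-310,98)))
```

```text
3.7667 [ 555.18410311 -310.52568005   98.39714498] [0.61914284 0.11159035 0.70851085] 24.4417438836308 (array([ 0.39577808, -0.55493204, -0.05803228]), array([-1.40574188e-21,  2.67017187e-02, -1.38461240e-01]))
```

View pics/s4.png

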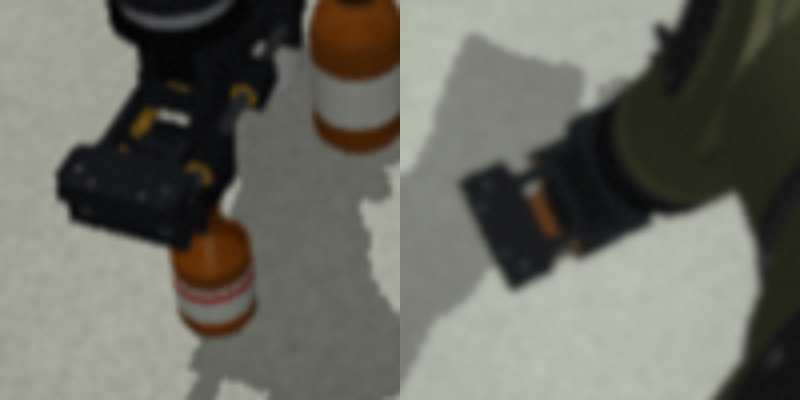

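The jaws are closed on the cap at about 24–25 mm, and the bottle is still upright. Next I'll lift slowly, straight up, 100 mm to start.

Call:
jog_arm(motion=[{"translation": [-0.004, 0, 0], "turn": [0, 0, 0]}, {"translation": [-0.012, 0, 0], "turn": [0, 0, 0]}, {"translation": [-0.022, 0, 0], "turn": [0, 0, 0]}, {"translation": [-0.032, 0, 0], "turn": [0, 0, 0]}, {"translation": [-0.042, 0, 0], "turn": [0, 0, 0]}, {"translation": [-0.05, 0, 0], "turn": [0, 0, 0]}, {"translation": [-0.055, 0, 0], "turn": [0, 0, 0]}, {"translation": [-0.055, 0, 0], "turn": [0, 0, 0]}], squeeze=20)

```text
clock: 4.43
eef_pos: [555.9, -310.8, 155.1]
tool_rot: [105.0, 89.7, -49.7]
ft_force: [-0.2, -0.2, -0.1]
finger_gap: 23.8
```

Run:
```python
from h import *
from rig import robot
cs={n:robot.read_camera(n) for n in("scene","top")}
cv2.imwrite("pics/s5.png",np.hstack([cv2.resize(cs["scene"]["frame"][190:290,220:320,::-1],(400,400)),cv2.resize(cs["top"]["frame"][135:235,360:460,::-1],(400,400))]))
o=robot.get_obs();print(o["clock"],o["eef_pos"],o["ft_force"],o["finger_gap"],delta(o,(555.2,-310.5,278)))
```

```text
4.5333 [ 555.04547401 -310.43085163  153.51352027] [ 0.00334095  0.24069257 -0.12430443] 23.995839782457768 (array([-1.24485801e+02,  4.42188252e-01, -4.56131813e-02]), array([ 2.79414378e-21,  2.97454637e-02, -1.44387339e-01]))
```

View pics/s5.png

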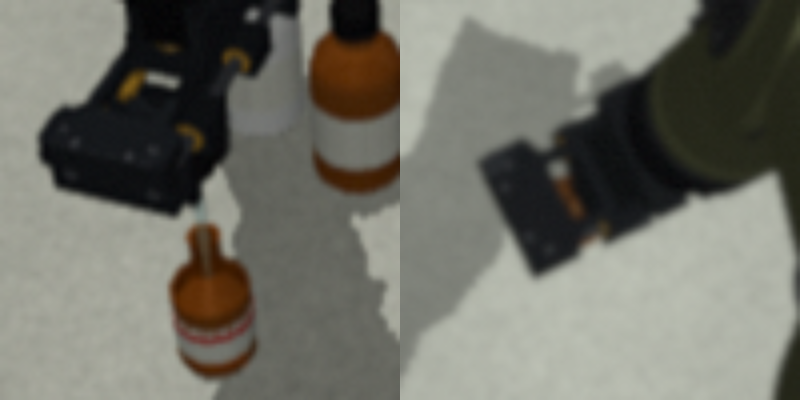

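The glass tube is visible at crop (203,215), sliding out of the neck with the bottle still standing. I'll keep lifting.

Call:
jog_arm(motion=[{"translation": [-0.01, 0, 0], "turn": [0, 0, 0]}, {"translation": [-0.025, 0, 0], "turn": [0, 0, 0]}, {"translation": [-0.045, 0, 0], "turn": [0, 0, 0]}, {"translation": [-0.065, 0, 0], "turn": [0, 0, 0]}, {"translation": [-0.085, 0, 0], "turn": [0, 0, 0]}, {"translation": [-0.105, 0, 0], "turn": [0, 0, 0]}, {"translation": [-0.12, 0, 0], "turn": [0, 0, 0]}, {"translation": [-0.13, 0, 0], "turn": [0, 0, 0]}])

```text
clock: 5.2
eef_pos: [555.4, -310.3, 285.6]
tool_rot: [101.7, 89.8, -53.0]
ft_force: [-0.2, -1.1, 0.9]
finger_gap: 24.0
```

Call:
jog_arm(motion=[{"translation": [0, 0, 0], "turn": [0, 0, 0]}, {"translation": [0, 0, 0], "turn": [0, 0, 0]}])

```text
clock: 5.37
eef_pos: [555.5, -310.3, 285.9]
tool_rot: [105.4, 89.7, -49.3]
ft_force: [0.3, -0.3, -1.2]
finger_gap: 23.9
```

Run:
```python
from h import *
from rig import robot
cs={n:robot.read_camera(n) for n in("scene","top")}
S,T=cam(cs["scene"]),cam(cs["top"])
x,y=200,100
cv2.imwrite("pics/s6.png",cv2.resize(cs["scene"]["frame"][y:y+200,x:x+200,::-1],(600,600),interpolation=cv2.INTER_CUBIC))
# flask refinement crops
a=cs["scene"]["frame"][145:205,335:380,::-1];b=cs["top"]["frame"][180:225,235:280,::-1]
cv2.imwrite("pics/f6.png",np.hstack([cv2.resize(a,(405,540),interpolation=cv2.INTER_CUBIC),cv2.resize(cv2.resize(b,(395,395),interpolation=cv2.INTER_CUBIC),(395,540))]))
o=robot.get_obs();print(o["clock"],o["eef_pos"],o["finger_gap"])
e=o["eef_pos"];tip=e+[0,0,-81];print([ (proj(S,p)-[x,y])*3 for p in (tip,e)])
```

```text
5.4667 [ 554.7322279  -309.94411964  284.45260198] 24.19147389710112
[array([199.09604444, 351.81270608]), array([187.83729227, 265.89624681])]
```

View pics/s6.png

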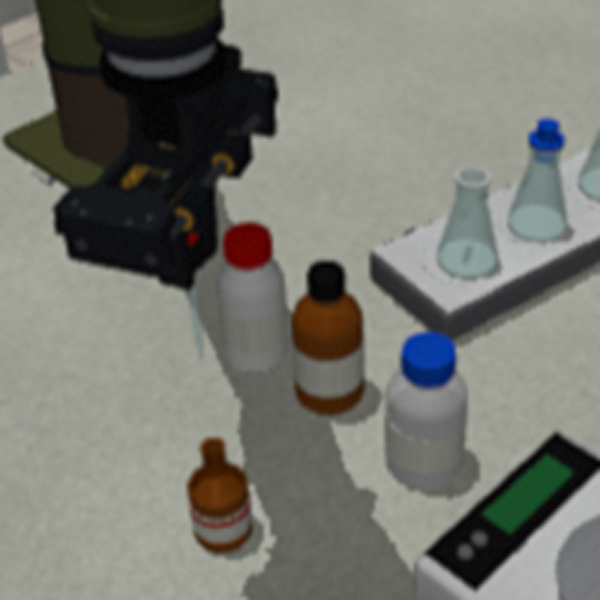

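View pics/f6.png

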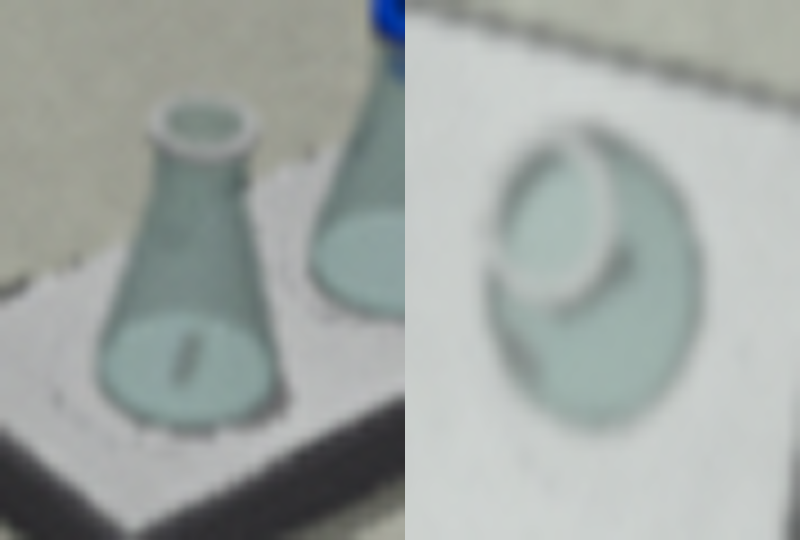

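Run:
```python
from h import *
from rig import robot
cs={n:robot.read_camera(n) for n in("scene","top")}
S,T=cam(cs["scene"]),cam(cs["top"])
print("rim",tri(ray(S,(357,158.6)),ray(T,(251.2,197.5))),plane(S,(357,158.6),150),plane(T,(251.2,197.5),150))
print("base",tri(ray(S,(355.7,185.7)),ray(T,(255.9,202.5))),plane(S,(355.7,185.7),45),plane(T,(255.9,202.5),45))
# stoppers tops, for row check
for n,bx in(("scene",(372,135,16,24)),("scene",(397,122,18,24)),("top",(198,178,22,24)),("top",(150,170,25,25))):
    x,y,w,h=bx;im=cs[n]["frame"][y:y+h,x:x+w].astype(int);m=(im[...,2]>100)&(im[...,0]<60)
    v,u=np.nonzero(m);c=(u.mean()+x,v.mean()+y);print(n,c,plane(cam(cs[n]),c,158))
# check of camera bias: reagent caps at cap mid-height
o=robot.get_obs();print(o["eef_pos"],robot.get_obs()["eef_pos"])
```

```text
rim (array([508.59532591,  68.08643221, 146.36862905]), np.float64(0.834326875666592)) [511.54595396  63.45159941 150.        ] [508.35694372  67.8690322  150.        ]
base (array([510.34423684,  69.43423744,  45.82823598]), np.float64(1.6930280656329864)) [509.25342594  69.52327162  45.        ] [511.06439108  70.15161289  45.        ]
scene (np.float64(381.9310344827586), np.float64(145.367816091954)) [529.40737597 158.56615431 158.        ]
scene (np.float64(406.22972972972974), np.float64(133.0810810810811)) [543.11780367 267.32987341 158.        ]
top (np.float64(208.96323529411765), np.float64(189.6764705882353)) [523.5343799  164.19062295 158.        ]
top (np.float64(161.69655172413792), np.float64(182.58620689655172)) [537.93254148 272.81667265 158.        ]
[ 554.73838464 -309.97048095  284.26510389] [ 554.73838464 -309.97048095  284.26510389]
```

The dropper is out: tip at crop (200,357), with the empty bottle standing at (213,520). Next I'll carry it at a tip height of about 200 mm, which is 50 mm above the tallest bottle.

Call:
jog_arm(motion=[{"translation": [0, -0.012, -0.004], "turn": [0, 0, 0]}, {"translation": [0, -0.036, -0.012], "turn": [0, 0, 0]}, {"translation": [0, -0.066, -0.022], "turn": [0, 0, 0]}, {"translation": [0, -0.096, -0.032], "turn": [0, 0, 0]}, {"translation": [0, -0.126, -0.042], "turn": [0, 0, 0]}, {"translation": [0, -0.156, -0.052], "turn": [0, 0, 0]}, {"translation": [0, -0.18, -0.06], "turn": [0, 0, 0]}, {"translation": [0, -0.195, -0.065], "turn": [0, 0, 0]}])

```text
clock: 6.23
eef_pos: [529.5, -102.0, 283.2]
tool_rot: [-21.3, 89.9, -175.8]
ft_force: [0.8, -0.0, 1.1]
finger_gap: 23.9
```

Run:
```python
from h import *
from rig import robot
cs={n:robot.read_camera(n) for n in("scene",)}
cv2.imwrite("pics/s7.png",cs["scene"]["frame"][:,:,::-1])
o=robot.get_obs();print(o["clock"],o["eef_pos"],o["finger_gap"],delta(o,(509.5,68,286)))
```

```text
6.2833 [529.48428957 -99.11896678 283.24890372] 24.14902184571472 (array([  -2.39029285, -159.25872591,  -54.46681688]), array([-7.60435333e-21,  4.47393115e-02,  1.45108550e-01]))
```

View pics/s7.png

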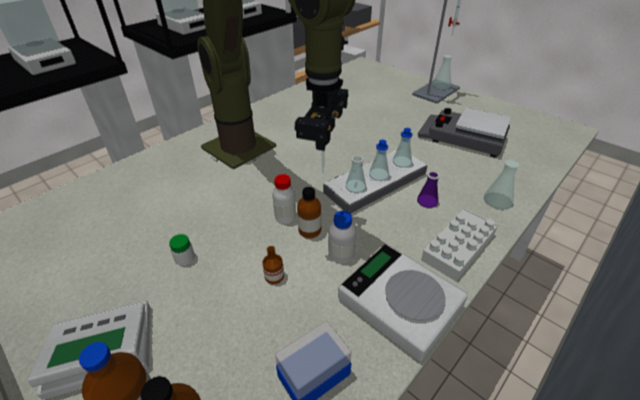

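The dropper hangs upright with its tip near (323,180), clear above the reagent row. Onward, staying high.

Call:
jog_arm(motion=[{"translation": [-0.001, -0.025, -0.009], "turn": [0, 0, 0]}, {"translation": [-0.002, -0.05, -0.017], "turn": [0, 0, 0]}, {"translation": [-0.002, -0.078, -0.027], "turn": [0, 0, 0]}, {"translation": [-0.002, -0.106, -0.036], "turn": [0, 0, 0]}, {"translation": [-0.002, -0.13, -0.0445], "turn": [0, 0, 0.1]}, {"translation": [-0.002, -0.149, -0.051], "turn": [0, 0, 0.1]}, {"translation": [-0.002, -0.159, -0.0545], "turn": [0, 0, 0.1]}, {"translation": [-0.002, -0.159, -0.0545], "turn": [0, 0, 0.1]}])

```text
clock: 6.95
eef_pos: [509.4, 70.0, 285.3]
tool_rot: [-65.3, 89.9, 140.6]
ft_force: [0.4, 0.0, -0.1]
finger_gap: 24.4
```

Call:
jog_arm(motion=[{"translation": [0, 0, 0], "turn": [0, 0, 0]}, {"translation": [0, 0, 0], "turn": [0, 0, 0]}])

```text
clock: 7.12
eef_pos: [509.6, 68.2, 284.9]
tool_rot: [-33.3, 89.9, 172.5]
ft_force: [1.2, -0.5, -0.7]
finger_gap: 23.8
```

```bash
cat > look.py <<'E'
from h import *
from rig import robot
import sys
k=sys.argv[1]
cs={n:robot.read_camera(n) for n in("scene","top")}
S,T=cam(cs["scene"]),cam(cs["top"])
for n in cs: cv2.imwrite(f"pics/{n}_{k}_raw.png",cs[n]["frame"][:,:,::-1])
a=cs["scene"]["frame"][100:200,315:415,::-1];b=cs["top"]["frame"][150:250,205:305,::-1]
cv2.imwrite(f"pics/l{k}.png",np.hstack([cv2.resize(a,(400,400),interpolation=cv2.INTER_CUBIC),cv2.resize(b,(400,400),interpolation=cv2.INTER_CUBIC)]))
o=robot.get_obs();e=o["eef_pos"];print(o["clock"],e,o["finger_gap"],o["qvel"].round(1).tolist())
t=e+[0,0,-83.4];print("tip exp crop",(proj(S,t)-[315,100])*4,(proj(T,t)-[205,150])*4)
print(delta(o,(509.5,68,286)))
E
python3 look.py 8
```

```text
7.2167 [509.61894384  68.08313682 285.07442438] 24.083454600300374 [-0.1, -0.1, -0.2, -0.0, -0.1, -0.0, -0.1]
tip exp crop [174.25403789 169.76299324] [171.53120764 173.5704692 ]
(array([-0.92536878,  0.02203407,  0.14476439]), array([-3.03282621e-21,  9.32654424e-02,  6.99083961e-02]))
```

View pics/l8.png

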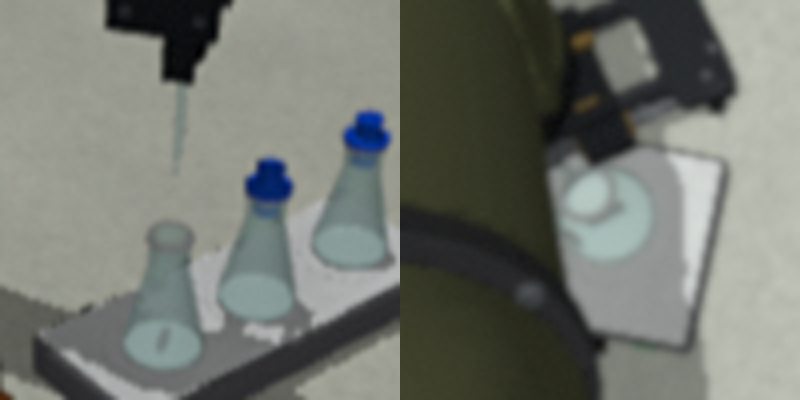

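Call:
jog_arm(motion=[{"translation": [0.006, 0, 0], "turn": [0, 0, 0]}, {"translation": [0.013, 0, 0], "turn": [0, 0.1, 0.1]}, {"translation": [0.018, 0, 0], "turn": [0, 0.1, 0.1]}, {"translation": [0.02, 0, 0], "turn": [0, 0.1, 0.1]}, {"translation": [0.02, 0, 0], "turn": [0, 0.1, 0.1]}, {"translation": [0.02, 0, 0], "turn": [0, 0.1, 0.1]}])

```text
clock: 7.72
eef_pos: [509.5, 68.1, 264.9]
tool_rot: [51.4, 90.0, -102.9]
ft_force: [-0.3, -0.3, 0.5]
finger_gap: 24.1
```

```bash
python3 look.py 9
python3 - <<'E'
import cv2,numpy as np
s=cv2.imread("pics/scene_9_raw.png")[115:175,330:385];t=cv2.imread("pics/top_9_raw.png")[165:225,235:290]
cv2.imwrite("pics/z9.png",np.hstack([cv2.resize(i,(400,436),interpolation=cv2.INTER_CUBIC) for i in(s,t)]))
E
```

```text
7.8167 [509.76937041  68.21945824 265.21516141] 23.872063349650794 [-0.0, -0.2, -0.1, -0.1, -0.1, -0.0, 0.1]
tip exp crop [172.85884095 193.62349917] [176.47344144 178.9931843 ]
(array([-20.78498559,   0.09247099,   0.32566925]), array([ 1.43312382e-22, -3.39912433e-02, -3.30330820e-02]))
```

View pics/z9.png

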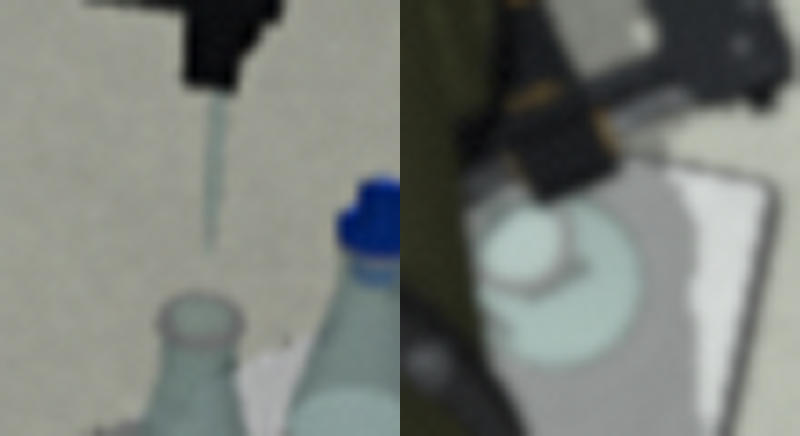

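Run:
```python
from h import *
from rig import robot
cs={n:robot.read_camera(n) for n in("scene","top")}
S,T=cam(cs["scene"]),cam(cs["top"])
e=robot.get_obs()["eef_pos"];print(e)
for nm,C in(("S",S),("T",T)):
    print(nm,"tcp",proj(C,e),"tip",proj(C,e-[0,0,83.4]),"below@150",proj(C,[e[0],e[1],150]))
    for ax in np.eye(3)*10: print((proj(C,e+ax)-proj(C,e)).round(2))
t=cs["top"]["frame"][165:215,235:285].astype(int)
g=cv2.createCLAHE(4,(4,4)).apply(cv2.cvtColor(t.astype(np.uint8),cv2.COLOR_RGB2GRAY))
s=cv2.createCLAHE(4,(4,4)).apply(cv2.cvtColor(cs["scene"]["frame"][120:170,335:385],cv2.COLOR_RGB2GRAY))
cv2.imwrite("pics/c9.png",np.hstack([cv2.resize(i,(400,400),interpolation=cv2.INTER_CUBIC) for i in(s,g)]))
```

```text
[509.78115491  68.19814109 265.30741175]
S tcp [360.05454847 122.33665201] tip [358.21516755 148.38306106] below@150 [357.55871019 157.67877395]
[2.92 1.25]
[ 2.31 -1.35]
[ 0.23 -3.31]
T tcp [243.23173535 188.25665958] tip [249.12224019 194.73682394] below@150 [251.08149679 196.89220877]
[ 0.21 -4.86]
[-4.97 -0.1 ]
[-0.79 -0.87]
```

View pics/c9.png

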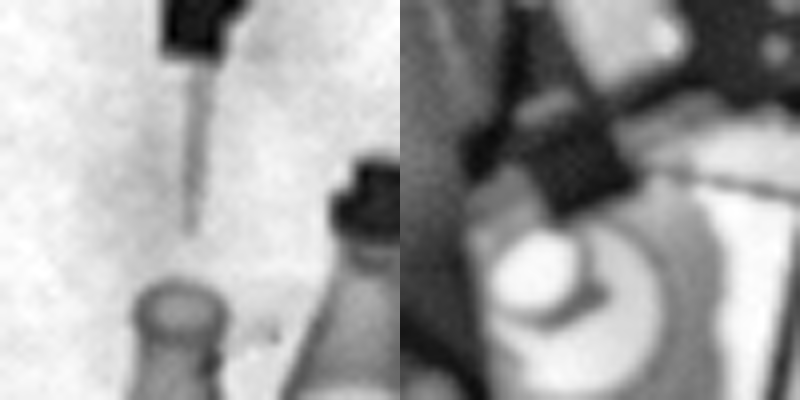

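The scene view shows the tip at (358.3,148.9), above the rim at (357.1,158.8). The rim's side lip biases that ellipse centre downward, so I'll check the rim's extents against a projected circle of the given size.

Run:
```python
from h import *
from rig import robot
cs={n:robot.read_camera(n) for n in("scene","top")}
S,T=cam(cs["scene"]),cam(cs["top"])
th=np.linspace(0,2*np.pi,100)
def ext(C,c,r):
    P=np.array([proj(C,[c[0]+r*np.cos(t),c[1]+r*np.sin(t),c[2]]) for t in th]);return P.min(0).round(2),P.max(0).round(2)
for y in(65,68):
  for nm,C in(("S",S),("T",T)):
    print(y,nm,"outer",*ext(C,(510,y,150),17.5),"inner",*ext(C,(510,y,150),13.5),"base",*ext(C,(510,y,45),32))
# observed profiles (initial images)
s=cv2.cvtColor(cv2.imread("pics/scene0.png"),cv2.COLOR_BGR2GRAY);t=cv2.cvtColor(cv2.imread("pics/top0.png"),cv2.COLOR_BGR2GRAY)
print("S col357 v150-170",s[150:170,356:359].mean(1).round().tolist())
print("S row158 u347-367",s[157:160,347:368].mean(0).round().tolist())
print("T col251 v186-210",t[186:211,250:253].mean(1).round().tolist())
print("T row197 u240-264",t[196:199,240:265].mean(0).round().tolist())
```

```text
65 S outer [350.85 154.77] [363.   161.65] inner [352.24 155.54] [361.61 160.85] base [344.51 180.09] [365.44 193.15]
65 T outer [244.9  189.41] [260.02 204.28] inner [246.63 191.1 ] [258.29 202.57] base [245.51 190.82] [270.2  215.17]
68 S outer [351.51 154.35] [363.65 161.21] inner [352.9  155.12] [362.26 160.41] base [345.14 179.66] [366.05 192.68]
68 T outer [243.61 189.39] [258.73 204.26] inner [245.34 191.08] [257.   202.55] base [244.35 190.8 ] [269.05 215.15]
S col357 v150-170 [149.0, 150.0, 150.0, 150.0, 150.0, 151.0, 140.0, 129.0, 126.0, 127.0, 135.0, 142.0, 131.0, 116.0, 117.0, 119.0, 120.0, 120.0, 122.0, 124.0]
S row158 u347-367 [151.0, 150.0, 148.0, 148.0, 152.0, 157.0, 143.0, 128.0, 126.0, 127.0, 128.0, 127.0, 126.0, 127.0, 137.0, 156.0, 154.0, 150.0, 150.0, 150.0, 149.0]
T col251 v186-210 [170.0, 171.0, 170.0, 167.0, 157.0, 148.0, 129.0, 118.0, 128.0, 141.0, 146.0, 149.0, 149.0, 149.0, 149.0, 149.0, 150.0, 153.0, 149.0, 138.0, 134.0, 137.0, 139.0, 137.0, 136.0]
T row197 u240-264 [168.0, 168.0, 165.0, 161.0, 154.0, 139.0, 123.0, 123.0, 132.0, 142.0, 147.0, 148.0, 149.0, 149.0, 149.0, 150.0, 152.0, 152.0, 146.0, 137.0, 135.0, 134.0, 133.0, 132.0, 130.0]
```

Call:
jog_arm(motion=[{"translation": [0.005, 0, 0.001], "turn": [0, 0, 0]}, {"translation": [0.01, 0, 0.001], "turn": [0, 0, 0]}, {"translation": [0.015, 0, 0.001], "turn": [0, 0, 0]}, {"translation": [0.018, 0, 0.001], "turn": [0, 0, 0]}, {"translation": [0.02, 0, 0.001], "turn": [0, 0, 0]}, {"translation": [0.0205, 0, 0.001], "turn": [0, 0, 0]}, {"translation": [0.0205, 0, 0.001], "turn": [0, 0, 0]}, {"translation": [0.0205, 0, 0.001], "turn": [0, 0, 0]}])

```text
clock: 8.68
eef_pos: [509.0, 67.7, 244.8]
tool_rot: [140.4, 89.9, -13.9]
ft_force: [0.3, -0.5, -0.5]
finger_gap: 23.8
```

```bash
python3 look.py 10
python3 - <<'E'
import cv2,numpy as np
from h import *
from rig import robot
s=cv2.imread("pics/scene_10_raw.png");cv2.imwrite("pics/z10.png",cv2.resize(s[130:175,335:380],(540,540),interpolation=cv2.INTER_CUBIC))
g=cv2.cvtColor(s,cv2.COLOR_BGR2GRAY);print(g[148:164,350:366])
c=robot.read_camera("scene");C=cam(c);e=robot.get_obs()["eef_pos"];print(e,proj(C,e-[0,0,83.4]),proj(C,[e[0],e[1],150]))
E
```

```text
8.7833 [508.98641693  67.75942243 244.97533194] 23.814318660555514 [-0.0, -0.0, -0.0, 0.0, 0.1, -0.0, -0.0]
tip exp crop [169.92794625 217.21792607] [182.2633242  185.89667571]
(array([-4.10240289e+01,  3.69054357e-02, -6.10513283e-01]), array([ 4.98808804e-22, -6.06338334e-02, -4.22743206e-02]))
[[151 151 149 151 151 150 146 133 128 133 149 153 151 150 148 149]
 [150 150 150 150 150 152 148 134 129 138 148 152 151 150 149 149]
 [151 152 151 149 150 151 150 135 132 139 149 148 149 150 151 150]
 [152 151 149 148 150 152 147 134 132 142 148 148 150 150 150 150]
 [151 150 150 150 151 152 149 135 135 146 150 152 150 152 151 151]
 [151 150 149 150 151 151 148 137 138 150 152 153 152 152 153 151]
 [151 150 150 149 148 146 138 130 135 144 149 152 154 152 152 152]
 [151 151 148 140 134 131 126 121 124 131 137 143 150 151 151 151]
 [149 147 137 124 118 120 121 122 121 121 120 127 139 149 151 151]
 [151 143 120 113 120 127 129 128 128 125 119 116 122 141 152 152]
 [148 134 110 111 122 129 131 130 128 125 124 117 110 128 149 153]
 [147 125 105 110 121 127 129 130 127 126 121 115 108 122 146 152]
 [147 129 106 105 113 122 125 123 123 120 117 110 106 125 148 151]
 [151 142 113 101 105 111 116 115 114 114 111 107 109 137 151 151]
 [153 143 118 104 108 110 111 110 112 111 109 107 118 145 150 152]
 [150 141 119 109 113 114 115 116 116 111 110 107 124 148 154 158]]
[508.95601041  67.77885387 244.972267  ] [357.47792457 154.29856651] [357.24485284 157.62944622]
```

View pics/z10.png

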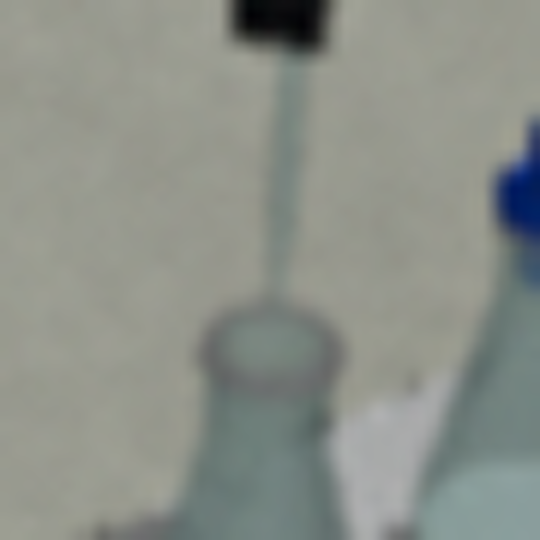

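View pics/scene_10_raw.png

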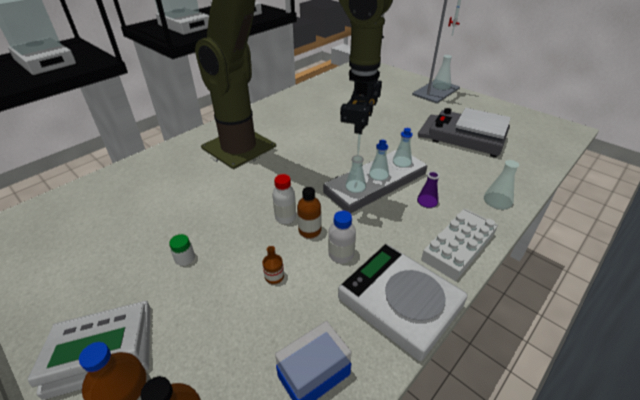

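View pics/top_10_raw.png

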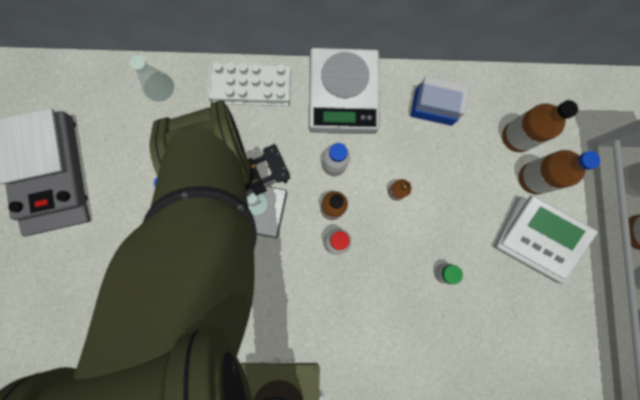

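The scene view shows the tip at about (357.3,154), centred over the opening (u 352.5–362). The gap in the image is about 3–4 px, roughly 1 cm. Every bottle, flask and stopper in view is where it was. The arm is still, so I'm handing the job in.

Run:
```python
from rig import robot
print(robot.sign_off())
```

```text
the job is handed in; nothing more can be done
None
```

I lifted the dropper by its cap straight out of the amber bottle and carried it upright over the reagent row, with its tip about 50 mm above the tallest bottle. I handed the job in at about 9 s with the gripper still holding the dropper over the open flask, the one nearest the reagents.

**Last checks:**
- **Height:** the arm pose puts the tip at z ≈ 161.6 mm, about 11–12 mm above the rim. The scene camera suggests it may be about 1.5 mm lower, which would be close to 10 mm.
- **Centring:** in the scene image the tip is on the middle of the mouth. The two cameras disagreed by about 1–2 mm on where the mouth is, so I aimed between them.
- **Grip and stillness:** the finger gap held steady at about 24 mm and the arm was not moving.
- **Everything else:** the emptied bottle, reagent bottles and jar were standing unmoved in both views, and the flasks and stoppers in the scene view.

**Not confirmed:** the top camera could not verify the tip position, because the glass tube was not discernible there and the arm hid part of the view.

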